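Fish the salt box lid out of the board slot and slide it shut

ROBOT

A 6-joint arm with a two-finger parallel gripper is mounted at the origin on a cart in front of the work surface, level with it; the furniture and walls round the work are solid. World frame = base frame: x ahead of the robot, y to its left, z up, the work surface at z = 0. Lengths are in mm, angles in rad, forces in N, time in s.
With the tool pointing down it reaches from about 350 to 875 mm from the base axis. Payload 4.2 kg.
Tool frame: the origin (TCP) lies at the very end of the fingers, on their centre line; the grasp point (between the pads) lies 19 mm behind it (hold_point_z is the distance from the TCP to the grasp point, in mm); z points along the fingers, y is the line along which they close (so a half turn about z gives the same grasp; the last joint's range is limited). The gripper opens to 85 mm and grips with 20 to 120 N. Pads are 22 mm wide; open, the fingers measure 114 mm over their backs; the gripper's body (76 mm by 85 mm) begins 54 mm behind the grasp point. The pads swing forward as they close: fully open they stand 13 mm farther back than shut.
Start: joints at [-1.068, 0.385, 0.008, 0, -1.194, -0.259], TCP at [150.887, -606.492, 231.312] pointing down, gripper open.
Joint ranges: [-3.14, 3.14], [-1.21, 2.06], [-1.07, 1.41], [-3.16, 2.05], [-2.99, -0.16], [-3.1, 3.1]. Speed limits (rad/s): [2.79, 2.79, 3.14, 3.14, 3.14, 3.14].

INTERFACE

Orientations are given as [roll, pitch, yaw] about the fixed x, y, z axes, in that order (R = Rz(yaw) Ry(pitch) Rx(roll)).
In Python, from bench import get_state, capture, camera_model, job_done, hold_point_z gives the robot as it stands.
- The arm moves only by the tool arm_command, never from a script. Its argument "deltas" is a list that holds one entry, the list of rows, each a list of 5 numbers: the shift along the tool's x, y, z in mm, then the turn about the tool's z in units of 8 degrees (1.0 is 8 degrees), then the gripper command: -1 is shut, 1 is fully open, values between are in proportion. A call has 1 to 20 rows; each row shifts and turns the commanded pose from where the row before left it, along the tool's axes as they then stand; what a row does not reach is not made up. A row lasts 1/8 s, in which the tool goes at most 62.5 mm and 10.7 degrees, less where a joint would pass 70% of its speed; a pose out of reach is approached as far as the arm can. A call with a gripper value outside its range is refused whole. The fingers move at their own pace and stop on an object; the grip force is fixed at half the most. Time passes only in rows, so rows that do not move let the fingers close. It gives the time, the measured TCP pose, the force, the opening and the grip force at its end, in the units of the state.
- get_state(): the state, without advancing time (a new reading comes with each control period).
- capture(name): name is "side" or "top"; returns the picture (480x640x3 uint8, blue, green, red); there is no depth.
- camera_model(name): a dict with "camera_matrix" (3x3 intrinsics, pixels), "R" (3x3) and "t" (3): a world point X has camera coordinates R X + t. Camera axes: x right, y down, z forward; pixel columns grow to the right and rows downward; lengths in mm; the calibration is good to about 2 mm. A picture is of the moment at which its call begins. camera_model takes no time and is no camera call.
- job_done(): hands the job in; it is judged then, once.
The state is a dict: "t": time; "joint_positions": joint angles; "joint_velocities": joint speeds; "joint_efforts": joint torques, N m; "ee_pos": TCP position; "ee_rot": TCP orientation; "wrist_force": force on the tool from outside, world axes, zero at the start; "wrist_torque": the same for the moment, N m; "grip_width": opening from 0.0 (shut) to 1.0 (fully open); "grasp_force": force on a finger pad.
Only numpy, scipy, OpenCV 4.12 (cv2) and the standard library are available. Lean on these libraries where they do the work, as an engineer would, in place of code of your own. Each camera call takes 0.05 s, during which the arm holds its last target. There are 200 camera calls.

TASK

The sliding lid of the wooden salt box has fallen into the narrow board slot beside the bread bin. Take the bent hook by its handle, reach behind the lid's knob and draw the lid right out of the slot, not touching the lid with the fingers while it is in there; then lay the hook back down flat on the worktop and slide the lid, narrow end first, into the box's tapered way until it wedges tight. Do not knock over any of the jars and other things standing about.

Things in the scene. Friction and masses are not known exactly. Their poses are not given: they have to be found in the camera images.
- bread_bin: Fixed wooden bread bin with an open-topped board slot. Origin: middle of the slot's mouth (open end), on the worktop; +x runs into the slot, +y to the bin. Slot 68 wide, 184 deep, floor is the worktop. Bin: x 0 to 200, y 34 to 164, 140 high (bar handle on top to 151), so a gripper's body cannot get down to the lid. Fence on the -y side 12 thick, 62 high; board at the slot's end 62 high.
- lid: Loose waxed wooden lid, about 100 g, knob up. Plate 80 long (x), 8 thick, tapered: 56 wide at its -x end, 40 at its +x (narrow) end, long edges undercut 15 degrees (dovetail). Origin: middle of the underside. Central bar knob 26 long (x), 12 thick (y), from 8 to 30 above the underside, to pinch across y. In the slot its narrow end faces the mouth.
- hook: Loose hook, 90 g, lying flat. Origin: under the middle of its wooden handle, which is 90 long (x), 18 wide (y), 20 high. A steel rod of diameter 7, its axis 11 above the underside, runs from the handle along +x to x = 175, where it bends square to +y for 24 (plus the round end).
- hook_bend (a point): Middle of the hook's bent end: at (175, 12, 11) mm in the hook's frame.
- salt_box: Fixed waxed wooden box without its lid, 104 long (x), 84 wide; ledges 48 high on which the lid slides, between two overhanging dovetail rails rising 11 above them. Origin: middle of the underside. The way is open at the -x end and tapers: rails at ledge height 58 apart at x = -50, 38 at x = 50; stop block at x = 45. The lid enters at -x, narrow end first, moving along +x.
- box_home (a point): Point at (0, 0, 48) mm in the box's frame, box axes. The lid is home when its origin is here, its x along the box's: its edges just meet the rails; a push of 5 to 15 N wedges it there. 10 mm short of home there is 1 mm of play a side, so a lid held off-centre binds early; let it centre itself, e.g. release it and push behind the knob with shut fingers.
- mug: Mug, 92 x 127 x 95 high, loose bystander, origin at its underside
- pepper_mill: Pepper mill, 58 across, 150 high, loose bystander, origin at its underside
- jar_a: Spice jar, 40 across, 84 high, loose bystander behind the bread bin, origin at its underside
- jar_b: Squat spice jar, 45 across, 64 high, loose bystander on the left beside the hob, origin at its underside
- jar_c: Spice jar, 40 across, 77 high, loose bystander in front of the microwave, origin at its underside
- pouch: Standing pouch, 32 x 62 x 152 high, loose bystander behind the bread bin, origin at its underside
Mind the look-alikes: they are no part of the job. Leave any yellow look-alike of the lid alone.

How it is judged (in metres and radians):
On the way, in this order (a step that is already met when the one before it is completed fails the run):
1. with the hook held in the fingers and its bent end inside the slot, the hook pulls on the lid (contact force between the fingers and hook above 0.5 N and contact force between hook and lid above 0.1 N and x of hook_bend in the frame of bread_bin between 0.03 and 0.2 m and y of hook_bend in the frame of bread_bin between -0.034 and 0.034 m and z of hook_bend in the frame of bread_bin between 0 and 0.035 m), for 0.1 s.
2. the lid lies on the worktop clear of the slot (its middle at least 42 mm in front of the mouth) (x of lid in the frame of bread_bin below -0.042 m and height (world z) of lid between -0.01 and 0.01 m), for 0.1 s.
At the end, for the whole second after the job is handed in: The lid rests level in the box's way, wedged: its origin within 4 mm of box_home along the way, within 3 mm sideways and in height, its length within 0.05 rad of the box's; the hook lies flat and still on the worktop (underside within 12 mm of it, level within 0.2 rad) (x of lid in the frame of box_home between -0.004 and 0.004 m and y of lid in the frame of box_home between -0.003 and 0.003 m and z of lid in the frame of box_home between -0.003 and 0.003 m and angle between the x axis of lid and the x axis of box_home, either way round below 0.05 rad and angle between lid's own z axis and vertical below 0.06 rad and linear speed of lid below 0.01 m/s and height (world z) of hook between -0.01 and 0.012 m and angle between hook's own z axis and vertical below 0.2 rad and linear speed of hook below 0.02 m/s); the robot touches nothing.
It fails at once if the fingers touch the lid while it is in the slot (its middle less than 20 mm in front of the mouth) (contact force between the fingers and lid above 0.3 N and x of lid in the frame of bread_bin between -0.02 and 0.2 m and y of lid in the frame of bread_bin between -0.06 and 0.06 m).
It fails at once if a bystander is knocked over (tilted by more than 0.6 rad) (angle between any of mug, pepper_mill, jar_a, jar_b, jar_c, pouch's own z axis and vertical above 0.6 rad).
It also fails if it takes over 72 s, if anything falls off the work surface, if the arm or the gripper's body presses on something with over 40 N, if the wrist force passes 120 N, or if a joint passes its speed limit or range.

## Working session

There is one attempt and no reset: what is moved stays moved. The work goes in short steps, Python scripts to look and compute and a tool call to move; the robot and the scene stay as the last step left them, time stands still between calls to the robot, and variables do not carry over. Pictures are saved under pics/ and viewed, at most 10 in all, crops included, and the job is handed in when it is done.

Besides the shell and the picture viewer there is one more tool, called after "Call:" in YAML: its name, and indented under it one key for each argument. arm_command: Moves the arm, as the interface text tells. Its arguments: {"type":"object","properties":{"deltas":{"type":"array","items":{"type":"array","items":{"type":"array","items":{"type":"number"}}}}},"required":["deltas"]}

```bash
mkdir -p pics
python3 - <<'E'
from bench import *
import cv2,numpy as np
for n in("top","side"):
    cv2.imwrite(f"pics/{n}0.png",capture(n)); m=camera_model(n)
    print(n,np.round(m["camera_matrix"],1).tolist(),np.round(m["R"],3).tolist(),np.round(m["t"],1).tolist())
s=get_state();print(s["ee_pos"],s["ee_rot"],s["t"],s["grip_width"])
E
```

```text
top [[443.4, 0.0, 314.3], [0.0, 443.4, 236.5], [0.0, 0.0, 1.0]] [[-0.004, -1.0, 0.013], [-0.992, 0.002, -0.13], [0.13, -0.013, -0.991]] [-213.3, 492.1, 1122.1]
side [[477.0, 0.0, 321.8], [0.0, 477.0, 240.6], [0.0, 0.0, 1.0]] [[0.952, -0.307, 0.011], [-0.246, -0.785, -0.569], [0.183, 0.538, -0.823]] [-529.5, 3.8, 1259.8]
[ 150.74986459 -606.00708043  230.3249174 ] [ 3.13960439e+00 -1.58778744e-04 -2.89797513e+00] 0.1 0.9999080761490085
```

View pics/top0.png

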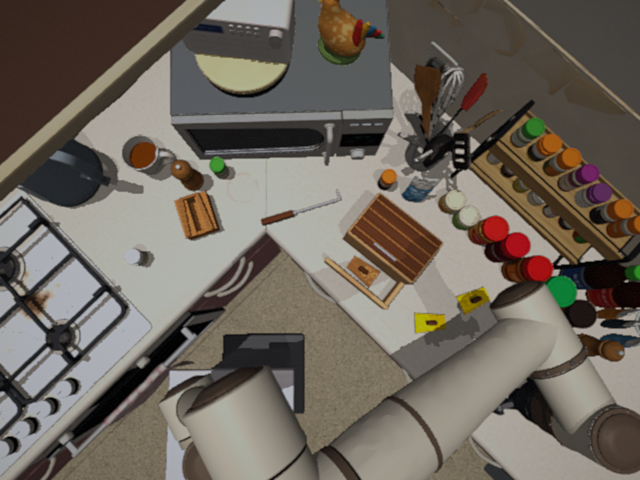

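View pics/side0.png

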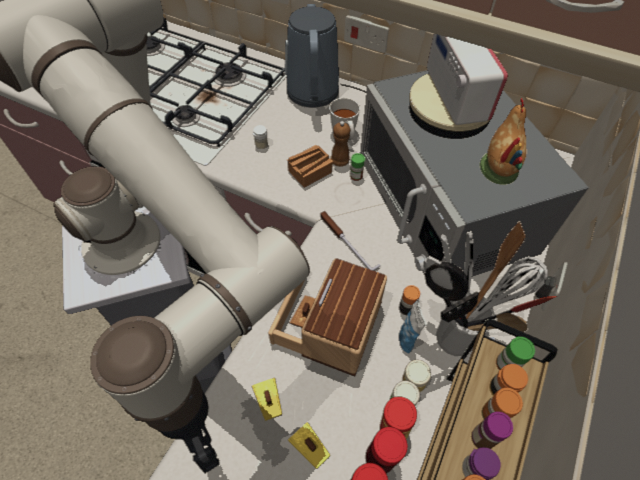

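Run:
```python
import cv2,numpy as np
t=cv2.imread("pics/top0.png");s=cv2.imread("pics/side0.png")
a=cv2.resize(t[180:320,165:450],None,fx=2.8,fy=2.8,interpolation=cv2.INTER_CUBIC)
cv2.imwrite("pics/c1.png",a)
b=cv2.resize(s[130:380,240:420],None,fx=2.4,fy=2.4,interpolation=cv2.INTER_CUBIC)
cv2.imwrite("pics/c2.png",b)
```

```text
(no output)
```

View pics/c1.png

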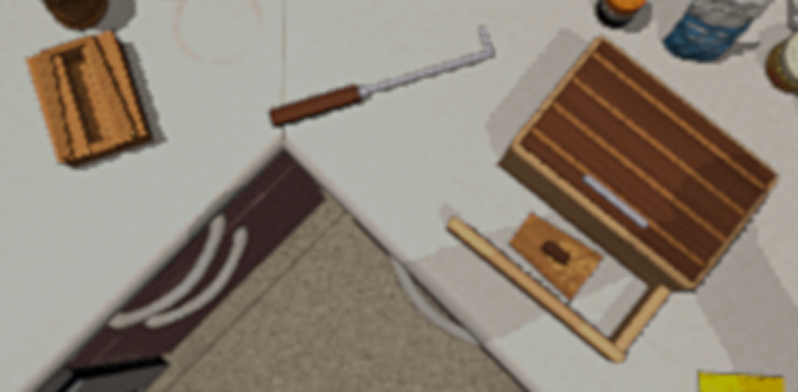

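View pics/c2.png

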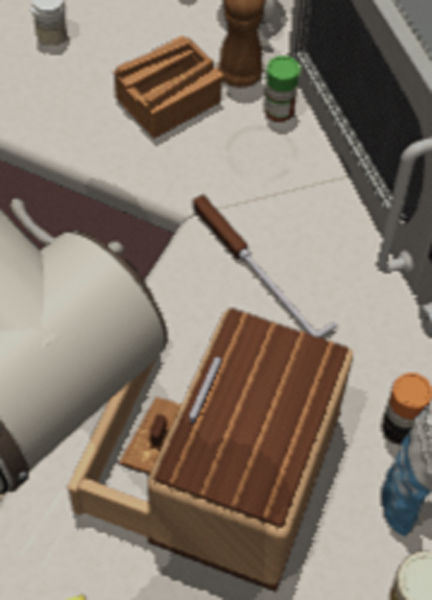

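```bash
cat > h.py <<'E'
import cv2,numpy as np
from bench import *
def ray(cam,px,z):
    m=camera_model(cam);K=np.array(m["camera_matrix"]);R=np.array(m["R"]);t=np.array(m["t"])
    c=-R.T@t; d=R.T@np.linalg.inv(K)@np.array([px[0],px[1],1.])
    return (c+d*(z-c[2])/d[2])
def proj(cam,X):
    m=camera_model(cam);p=np.array(m["camera_matrix"])@(np.array(m["R"])@np.array(X)+np.array(m["t"]));return p[:2]/p[2]
E
python3 - <<'E'
from h import *
t=cv2.imread("pics/top0.png");s=cv2.imread("pics/side0.png")
f=6
a=cv2.resize(t[183:243,168:228],None,fx=f,fy=f,interpolation=cv2.INTER_CUBIC)
b=cv2.resize(s[140:200,280:340],None,fx=f,fy=f,interpolation=cv2.INTER_CUBIC)
cv2.imwrite("pics/c3.png",np.hstack([a,b]))
o=lambda p:(165+p[0]/2.8,180+p[1]/2.8)
for n,p,z in[("fence mouth outer",(447,222),62),("fence mouth inner",(457,215),62),("fence far outer",(618,361),62),("end board bin",(668,292),62),("binA",(512,150),140),("bin mouth back",(600,38),140),("bin far back",(777,178),140),("bin far front",(690,290),140),
 ("knob",(556,251),30),("lid1",(530,212),8),("lid2",(510,245),8),("lid3",(567,300),8),("lid4",(604,258),8),
 ("bend corner",(490,50),11),("bendtip",(484,28),11),("rodstart",(362,93),11)]:
    print(n,np.round(ray("top",o(p),z),1))
hsv=cv2.cvtColor(t,cv2.COLOR_BGR2HSV)
m=np.zeros(t.shape[:2],np.uint8);m[208:228,255:297]=1
mm=(m>0)&(t.max(2)<125)&(hsv[...,1]>90)
ys,xs=np.nonzero(mm);r=cv2.minAreaRect(np.c_[xs,ys].astype(np.float32));print(r,ray("top",r[0],18),len(xs))
for p in cv2.boxPoints(r):print(ray("top",p,20))
E
```

```text
fence mouth outer [ 429.6 -240.4   62. ]
fence mouth inner [ 435.9 -249.4   62. ]
fence far outer [ 305.1 -391.8   62. ]
end board bin [ 366.  -438.3   62. ]
binA [ 484.3 -292.9  140. ]
bin mouth back [ 580.9 -369.8  140. ]
bin far back [ 459.8 -517.   140. ]
bin far front [ 365.9 -440.1  140. ]
knob [ 404.9 -342.3   30. ]
lid1 [ 443.1 -321.1    8. ]
lid2 [ 411.9 -301.7    8. ]
lid3 [ 360.1 -354.6    8. ]
lid4 [ 399.3 -390.3    8. ]
bend corner [ 599.  -284.7   11. ]
bendtip [ 620.6 -279.2   11. ]
rodstart [ 557.2 -161.9   11. ]
((277.00457763671875, 217.34864807128906), (5.842741012573242, 31.991397857666016), 73.3007583618164) [ 544.88711262 -116.31296926   18.        ] 187
[539.78526999 -73.76653404  20.        ]
[ 564.3896506  -154.74311334   20.        ]
[ 549.29792437 -159.23220571   20.        ]
[524.78790251 -78.36936633  20.        ]
```

View pics/c3.png

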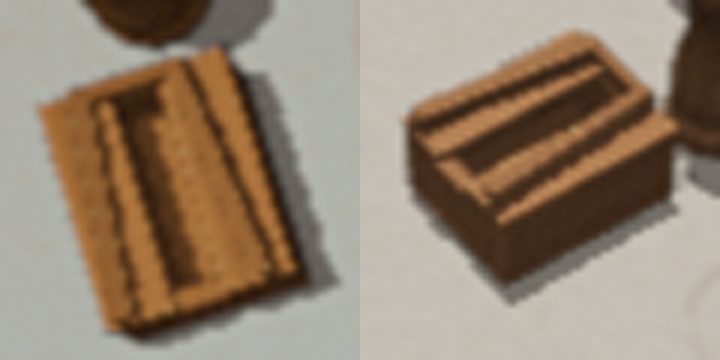

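The top view shows the hook (handle about (277,217), bend about (340,197)). The slot mouth faces upper left, with the fence from (325,259) to (386,309). The lid knob is at (363,270). In the enlarged view the box has its stop at the top and its open end at the bottom, towards the robot.

Call:
arm_command:
  deltas:
    - [[0,0,0,-0.99,1],[0,0,0,-0.99,1],[0,0,0,-0.99,1],[0,0,0,-0.99,1],[0,0,0,-0.99,1],[0,0,0,-0.99,1],[0,0,0,-0.99,1],[0,0,0,-0.99,1],[0,0,0,-0.99,1],[0,0,0,-0.99,1],[0,0,0,-0.99,1],[0,0,0,-0.99,1],[-20,-33,-5,0,1],[-20,-33,-5,0,1],[-20,-33,-5,0,1],[-20,-33,-5,0,1],[-20,-33,-5,0,1],[-20,-33,-5,0,1],[-20,-33,-5,0,1],[-20,-33,-5,0,1]]

```text
t: 2.6
ee_pos: [348.8, -368.0, 271.1]
ee_rot: [3.141, 0.001, -1.239]
wrist_force: [0.7, -1.8, -0.5]
grip_width: 1.0
grasp_force: 0.0
```

```bash
cat >> h.py <<'E'
def plan(x,y,z,yaw):
    s=get_state();p=np.array(s["ee_pos"]);w=s["ee_rot"][2];d=np.array([x,y,z])-p
    tx=np.cos(w)*d[0]+np.sin(w)*d[1];ty=np.sin(w)*d[0]-np.cos(w)*d[1]
    dy=(np.degrees(w)-yaw+180)%360-180
    print("at",np.round(p,1),"rpy",np.round(np.degrees(s["ee_rot"]),2),"F",np.round(s["wrist_force"],1),"grip",round(s["grip_width"],3),round(s["grasp_force"],1),"t",s["t"])
    print("tool dx,dy,dz,units (no-turn frame)",np.round([tx,ty,-d[2],dy/8],2))
E
python3 - <<'E'
from h import *
o=lambda p:(168+p[0]/6,183+p[1]/6)
P=[ray("top",o(p),59)[:2] for p in[(42,105),(222,48),(115,328),(300,272)]]
for p in P:print(np.round(p,1))
A,B,C,D=P;print("len",np.linalg.norm(A-C),np.linalg.norm(B-D),"wid",np.linalg.norm(A-B),np.linalg.norm(C-D))
e=(A+B-C-D);print("yaw",np.degrees(np.arctan2(e[1],e[0])),"centre",sum(P)/4)
for n,px,z in[("jar_c",(218,164),77),("mill",(182,172),150),("jar_b",(134,257),64),("mug",(145,155),95)]:print(n,np.round(ray("top",px,z),0))
plan(545,-116,60,-71.2)
E
```

```text
[582.  142.4]
[606.8  66.4]
[485.8 108.2]
[509.6  30.7]
len 102.11252144074105 103.59487620787259 wid 79.96259206326832 81.02426326875522
yaw 19.88995697508499 centre [546.05613237  86.92216625]
jar_c [673.  31.  77.]
mill [632. 101. 150.]
jar_b [437. 238.  64.]
mug [691. 211.  95.]
at [ 348.8 -368.   271.1] rpy [ 1.7998e+02  4.0000e-02 -7.0990e+01] F [ 0.7 -1.8 -0.5] grip 1.0 0.0 t 2.6
tool dx,dy,dz,units (no-turn frame) [-1.7435e+02 -2.6753e+02  2.1112e+02  3.0000e-02]
```

Call:
arm_command:
  deltas:
    - [[-21.8,-33.4,5,0,1],[-21.8,-33.4,5,0,1],[-21.8,-33.4,5,0,1],[-21.8,-33.4,5,0,1],[-21.8,-33.4,5,0,1],[-21.8,-33.4,5,0,1],[-21.8,-33.4,5,0,1],[-21.8,-33.4,5,0,1],[0,0,30,0,1],[0,0,30,0,1],[0,0,30,0,1],[0,0,30,0,1],[0,0,30,0,1],[0,0,30,0,1],[0,0,20,0,0.5],[0,0,15,0,0.2],[0,0,10,0,0],[0,0,0,0,0]]

```text
t: 4.85
ee_pos: [543.9, -117.3, 5.8]
ee_rot: [3.141, 0.0, -1.239]
wrist_force: [-0.5, 0.9, 0.5]
grip_width: 0.498
grasp_force: 0.0
```

Run:
```python
from h import *
plan(545,-116,4,-71.2)
t=capture("top");cv2.imwrite("pics/t1.png",cv2.resize(t[150:310,180:400],None,fx=3.4,fy=3.4,interpolation=cv2.INTER_CUBIC))
```

```text
at [ 543.9 -117.3    5.8] rpy [ 1.7994e+02  2.0000e-02 -7.0990e+01] F [-0.5  0.9  0.5] grip 0.498 0.0 t 4.85
tool dx,dy,dz,units (no-turn frame) [-0.91 -1.44  1.83  0.03]
```

View pics/t1.png

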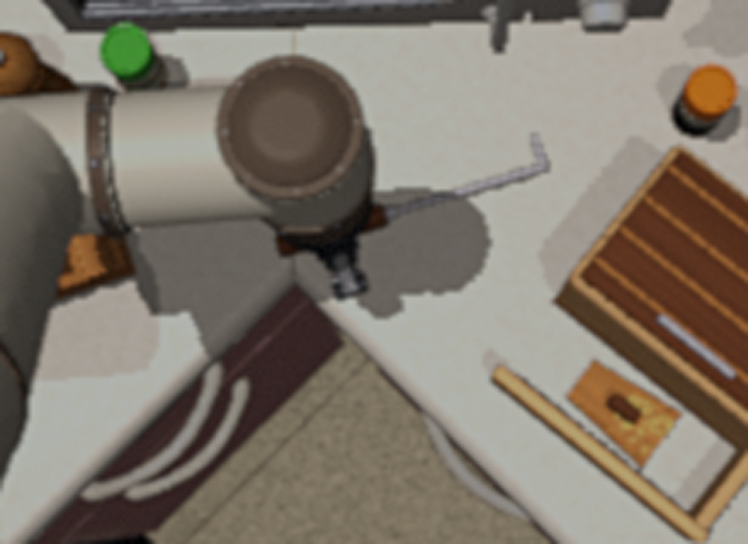

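The gripper straddles the hook's handle, with the bend free at crop pixel (540,160). Closing on it and lifting.

Call:
arm_command:
  deltas:
    - [[-1,-1.5,2,0,-0.3],[0,0,0,0,-0.7],[0,0,0,0,-1],[0,0,0,0,-1],[0,0,0,0,-1],[0,0,0,0,-1],[0,0,0,0,-1],[0,0,-20,0,-1],[0,0,-30,0,-1],[0,0,-30,0,-1],[0,0,-30,0,-1],[0,0,-30,0,-1],[0,0,0,0,-1]]

```text
t: 6.52
ee_pos: [546.3, -115.8, 146.1]
ee_rot: [-3.137, -0.001, -1.239]
wrist_force: [0.2, -0.2, -1.5]
grip_width: 0.19
grasp_force: 59.6
```

Run:
```python
from h import *
plan(500,-200,144,-129.3)
t=capture("top");s=capture("side")
cv2.imwrite("pics/t2.png",np.hstack([cv2.resize(t[150:310,250:430],None,fx=2.2,fy=2.2,interpolation=cv2.INTER_CUBIC),cv2.resize(s[150:310,280:460],None,fx=2.2,fy=2.2,interpolation=cv2.INTER_CUBIC)]))
```

```text
at [ 546.3 -115.8  146.1] rpy [-1.7976e+02 -7.0000e-02 -7.0990e+01] F [ 0.2 -0.2 -1.5] grip 0.19 59.6 t 6.525
tool dx,dy,dz,units (no-turn frame) [64.47 71.23  2.12  7.29]
```

View pics/t2.png

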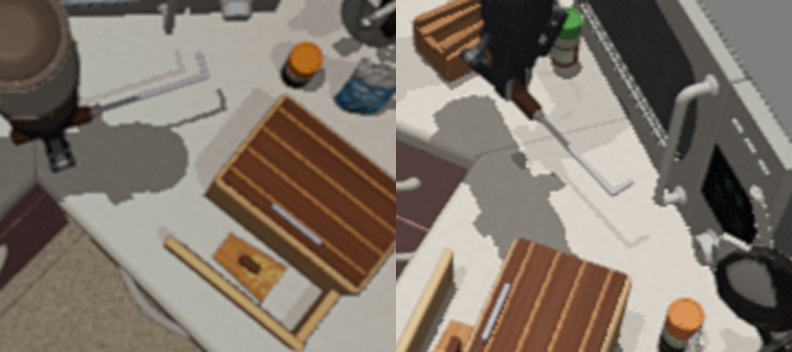

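The hook is held (grip 0.19 ≈ 16–18 mm). Its bend corner shows at top pixel (343,183) and side pixel (379,236). I'll triangulate its offset from the tool.

```bash
cat >> h.py <<'E'
def tri(a,b):
    r=[]
    for c,p in(("top",a),("side",b)):
        p0=ray(c,p,0);p1=ray(c,p,200);r.append((p0,(p1-p0)/np.linalg.norm(p1-p0)))
    (a0,u),(b0,v)=r
    k=np.linalg.lstsq(np.c_[u,-v],b0-a0,rcond=None)[0]
    A=a0+k[0]*u;B=b0+k[1]*v
    return (A+B)/2,np.linalg.norm(A-B)
def world2tool(X):
    s=get_state();w=s["ee_rot"][2];d=np.array(X)-s["ee_pos"]
    return np.array([np.cos(w)*d[0]+np.sin(w)*d[1],np.sin(w)*d[0]-np.cos(w)*d[1],-d[2]])
E
python3 - <<'E'
from h import *
for a,b in[((205,72),(615,190)),((202,57),(630,184)),((95,113),(540,114))]:
    X,e=tri((a[0]/2.2+250,a[1]/2.2+150),((b[0]-396)/2.2+280,b[1]/2.2+150));print(np.round(X,1),round(e,1),np.round(world2tool(X),1))
# lid, knob in slot again
o=lambda p:(250+p[0]/2.2,150+p[1]/2.2)
for n,p,z in[("fo",(165,240),62),("fo2",(300,348),62),("fi",(173,237),62),("knob",(250,264),30),("binmouth",(210,189),140)]:print(n,np.round(ray("top",o(p),z),1))
E
```

```text
[ 603.6 -282.2  152.2] 1.9 [176.7  -1.9  -9. ]
[ 621.  -279.4  151.5] 0.6 [179.7 -19.4  -8.3]
[ 560.3 -164.   153.9] 2.2 [ 50.8   0.5 -10.6]
fo [ 430.  -241.3   62. ]
fo2 [ 306.9 -393.5   62. ]
fi [ 433.5 -250.5   62. ]
knob [ 403.9 -342.5   30. ]
binmouth [ 478.7 -287.2  140. ]
```

Call:
arm_command:
  deltas:
    - [[0,0,-25,0,-1],[0,0,-25,0.3,-1],[0,0,0,1,-1],[0,0,0,1,-1],[0,0,0,1,-1],[0,0,0,1,-1],[0,0,0,1,-1],[0,0,0,1,-1],[0,0,0,1,-1],[14,-3,0,0,-1],[28,-4,0,0,-1],[28,-4,0,0,-1],[28,-4,0,0,-1],[14,-2.5,0,0,-1],[0,0,0,0,-1]]

```text
t: 8.5
ee_pos: [487.0, -214.3, 193.8]
ee_rot: [3.141, -0.0, -2.259]
wrist_force: [-0.3, 0.3, -1.6]
grip_width: 0.189
grasp_force: 59.6
```

Run:
```python
from h import *
plan(488,-214.6,10,-129.3)
t=capture("top");s=capture("side")
cv2.imwrite("pics/t3.png",np.hstack([cv2.resize(t[190:330,280:420],None,fx=2.8,fy=2.8,interpolation=cv2.INTER_CUBIC),cv2.resize(s[210:350,240:380],None,fx=2.8,fy=2.8,interpolation=cv2.INTER_CUBIC)]))
```

```text
at [ 487.  -214.3  193.8] rpy [ 1.7995e+02 -2.0000e-02 -1.2944e+02] F [-0.3  0.3 -1.6] grip 0.189 59.6 t 8.5
tool dx,dy,dz,units (no-turn frame) [-3.7000e-01 -9.3000e-01  1.8384e+02 -2.0000e-02]
```

View pics/t3.png

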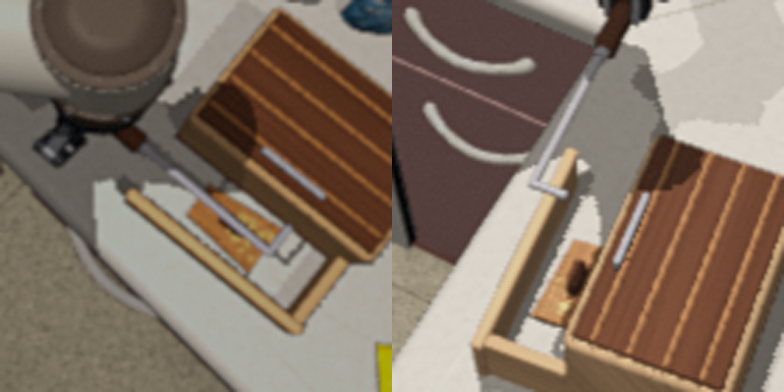

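The hook now hangs above the slot. Its corner is at top (378,279), side (291,276), and the knob is partly hidden under the rod.

Run:
```python
from h import *
ex=np.array([-.633,-.774]);ey=np.array([.774,-.633]);O=np.array([463,-269])
L=lambda X:np.round([(X[:2]-O)@ex,(X[:2]-O)@ey,X[2]],1)
X,e=tri((275/2.8+280,250/2.8+190),((535-392)/2.8+240,186/2.8+210));print("corner",X,e,L(X),world2tool(X))
X,e=tri((290/2.8+280,229/2.8+190),((565-392)/2.8+240,192/2.8+210));print("tip",X,e,L(X))
# knob side view: top face centre
s0=cv2.imread("pics/side0.png")
q=((580-392)/2.8+240,262/2.8+210);print("knob side",q,L(ray("side",q,30)))
q=(165+556/2.8,180+251/2.8);q2=(240+157/2.4,130+422/2.4);X,e=tri(q,q2);print("knob tri",L(X),e)
for n,p in[("fence far in",(482,340)),("fence mouth end",(572,152))]:
  print(n,L(ray("side",((p[0]-392)/2.8+240,p[1]/2.8+210),62)))
```

```text
corner [ 374.25998755 -352.66782086  202.87838339] 0.38556058372334134 [120.9 -15.7 202.9] [179.76489557  -0.45621084  -8.82423326]
tip [ 391.99962787 -364.80003875  204.42268565] 3.222620976551174 [119.1   5.7 204.4]
knob side (307.14285714285717, 303.57142857142856) [84.7  2.3 30. ]
knob tri [93.2  1.2 33.1] 0.4688349324002175
fence far in [191.7 -36.7  62. ]
fence mouth end [  4.3 -37.8  62. ]
```

Call:
arm_command:
  deltas:
    - [[0,-0.5,28,0,-1],[0,0,28,0,-1],[0,0,28,0,-1],[0,0,28,0,-1],[0,0,28,0,-1],[0,0,22,0,-1],[0,0,14,0,-1],[0,0,7,0,-1],[0,0,0,0,-1]]

```text
t: 9.72
ee_pos: [488.4, -213.7, 11.3]
ee_rot: [-3.142, -0.0, -2.258]
wrist_force: [0.0, -0.6, -0.7]
grip_width: 0.19
grasp_force: 59.6
```

Run:
```python
from h import *
plan(488,-214.6,10,-129.3)
```

```text
at [ 488.4 -213.7   11.3] rpy [-180.     -0.   -129.36] F [ 0.  -0.6 -0.7] grip 0.19 59.6 t 9.725
tool dx,dy,dz,units (no-turn frame) [ 0.95 -0.25  1.28 -0.01]
```

Call:
arm_command:
  deltas:
    - [[-3,0,0,0,-1],[-3,0,0,0,-1],[-3,0,0,0,-1],[-5,0,0,0,-1],[-8,0,0,0,-1],[-8,0,0,0,-1],[-8,0,0,0,-1],[-8,0,0,0,-1],[-8,0,0,0,-1],[-8,0,0,0,-1]]

```text
t: 10.98
ee_pos: [527.8, -165.5, 11.3]
ee_rot: [3.142, -0.0, -2.258]
wrist_force: [-0.1, 0.3, -0.5]
grip_width: 0.189
grasp_force: 59.6
```

```bash
cat >> h.py <<'E'
ex=np.array([-.633,-.774]);ey=np.array([.774,-.633]);O=np.array([463,-269])
L=lambda X:np.round([(np.array(X)[:2]-O)@ex,(np.array(X)[:2]-O)@ey],1)
def lid(cam="top",zz=8,box=(300,180,450,330)):
    im=capture(cam);hsv=cv2.cvtColor(im,cv2.COLOR_BGR2HSV)
    x0,y0,x1,y1=box
    m=cv2.inRange(hsv,(8,130,120),(22,255,255));k=np.zeros_like(m);k[y0:y1,x0:x1]=m[y0:y1,x0:x1]
    n,lab,st,ce=cv2.connectedComponentsWithStats(k)
    for i in range(1,n):
        if st[i,4]>40:
            print(cam,st[i].tolist(),np.round(ce[i],1),np.round(ray(cam,ce[i],zz),1),"slot",L(ray(cam,ce[i],zz)))
    return im,lab
E
python3 - <<'E'
from h import *
plan(488,-214.6,10,-129.3)
t,_=lid();s,_=lid("side",8,(230,200,350,350))
E
```

```text
at [ 527.8 -165.5   11.3] rpy [ 180.     -0.   -129.39] F [-0.1  0.3 -0.5] grip 0.189 59.6 t 10.975
tool dx,dy,dz,units (no-turn frame) [ 6.322e+01 -4.000e-01  1.280e+00 -1.000e-02]
top [373, 198, 59, 45, 110] [402.6 219.3] [ 540.7 -452.4    8. ] slot [ 92.8 176.3]
top [366, 203, 65, 53, 137] [397.  229.4] [ 513.4 -436.7    8. ] slot [ 97.9 145.2]
top [363, 217, 65, 50, 142] [394.2 242. ] [ 479.4 -428.3    8. ] slot [112.9 113.5]
top [353, 222, 24, 21, 51] [364.  232.7] [ 504.7 -347.9    8. ] slot [34.7 82.3]
top [333, 244, 30, 30, 314] [347.4 256.7] [ 440.4 -302.7    8. ] slot [40.4  3.8]
side [310, 261, 40, 82, 1494] [335.2 309.2] [ 474.1 -359.8    8. ] slot [63.3 66.1]
side [309, 278, 13, 12, 60] [314.6 283.7] [ 447.8 -278.     8. ] slot [16.6 -6.1]
```

The lid is following: it is now at slot x ≈ 40. Continuing the pull.

Call:
arm_command:
  deltas:
    - [[-4,0,0,0,-1],[-8,0,0,0,-1],[-8,0,0,0,-1],[-8,0,0,0,-1],[-8,0,0,0,-1],[-8,0,0,0,-1],[-8,0,0,0,-1],[-8,0,0,0,-1],[-8,0,0,0,-1],[-8,0,0,0,-1],[-8,0,0,0,-1],[-8,0,0,0,-1],[-8,0,0,0,-1],[-6,0,0,0,-1],[-4,0,0,0,-1],[-3,0,0,0,-1],[-2,0,0,0,-1],[0,0,0,0,-1]]

```text
t: 13.32
ee_pos: [600.6, -77.0, 11.4]
ee_rot: [-3.141, 0.0, -2.258]
wrist_force: [0.6, 0.3, 0.3]
grip_width: 0.19
grasp_force: 59.6
```

Run:
```python
from h import *
plan(488,-214.6,10,-129.3)
t,_=lid(box=(290,180,350,260))
cv2.imwrite("pics/t4.png",t)
```

```text
at [600.6 -77.   11.4] rpy [-1.7999e+02  2.0000e-02 -1.2939e+02] F [0.6 0.3 0.3] grip 0.19 59.6 t 13.325
tool dx,dy,dz,units (no-turn frame) [ 1.7784e+02 -2.9000e-01  1.3500e+00 -1.0000e-02]
top [299, 217, 31, 29, 296] [313.4 229.3] [ 514.1 -213.     8. ] slot [-75.7   4.1]
```

Call:
arm_command:
  deltas:
    - [[3,0,0,0,-1],[0,0,-10,0,-1],[0,0,-22,0,-1],[0,0,-30,0,-1],[6.5,8,0,-0.28,-1],[6,7.5,0,-1,-1],[0,0,0,-1,-1],[0,0,0,-1,-1],[0,0,0,-1,-1],[0,0,0,-1,-1],[0,0,0,-1,-1],[0,0,0,-1,-1],[0,0,25,0,-1],[0,0,25,0,-1],[0,0,10,0,-1],[0,0,5,0,-1],[0,0,2,0,-1],[0,0,0,0,-1]]

```text
t: 15.62
ee_pos: [579.0, -79.6, 6.9]
ee_rot: [-3.141, -0.0, -1.242]
wrist_force: [0.3, -0.5, -1.3]
grip_width: 0.196
grasp_force: 59.6
```

Run:
```python
from h import *
plan(514,-208,150,-129.3)
```

```text
at [579.  -79.6   6.9] rpy [-1.7994e+02 -2.0000e-02 -7.1140e+01] F [ 0.3 -0.5 -1.3] grip 0.196 59.6 t 15.625
tool dx,dy,dz,units (no-turn frame) [ 100.53  103.05 -143.14    7.27]
```

Call:
arm_command:
  deltas:
    - [[0,0,1,0,-1],[0,0,1,0,-1],[0,0,0.7,0,-1],[0,0,0,0,-1]]

```text
t: 16.12
ee_pos: [578.9, -79.5, 5.0]
ee_rot: [-3.141, -0.0, -1.241]
wrist_force: [-1.9, 0.7, 5.9]
grip_width: 0.194
grasp_force: 60.6
```

Call:
arm_command:
  deltas:
    - [[0,0,0,0,-0.4],[0,0,0,0,-0.1],[0,0,0,0,0],[0,0,0,0,0],[0,0,-15,0,0],[0,0,-30,0,0],[0,0,-35,0,0],[0,0,-40,0,0],[0,0,-20,0.27,0],[0,0,0,1,0],[0,0,0,1,0],[0,0,0,1,0],[0,0,0,1,0],[0,0,0,1,0],[0,0,0,1,0],[0,0,0,1,0]]

```text
t: 18.12
ee_pos: [578.7, -79.6, 144.8]
ee_rot: [-3.141, 0.001, -2.261]
wrist_force: [0.6, 0.1, 0.3]
grip_width: 0.498
grasp_force: 0.0
```

Run:
```python
from h import *
t,lab=lid(box=(285,190,345,262))
for sid in range(1,lab.max()+1):
    ys,xs=np.nonzero(lab==sid)
    if len(xs)<100: continue
    # rectify lid-top pixels onto plane z=8, fit
    W=np.array([ray("top",(x,y),8)[:2] for x,y in zip(xs,ys)],np.float32)
    h=cv2.convexHull(W)[:,0];c,(w,hh),a=cv2.minAreaRect(h);print("minrect",c,w,hh,a)
    q=cv2.approxPolyDP(h.reshape(-1,1,2),12,True)[:,0];print("poly",np.round(q,0).tolist(),[list(L(p)) for p in q])
# knob = dark blob inside the lid
g=t[190:262,285:345];hsv=cv2.cvtColor(g,cv2.COLOR_BGR2HSV)
m=((g.max(2)<115)&(hsv[...,1]>110)).astype(np.uint8)
n,l,st,ce=cv2.connectedComponentsWithStats(m)
for i in range(1,n):
    if st[i,4]>8:print("dark",st[i],ce[i]+[285,190],np.round(ray("top",ce[i]+[285,190],28),1))
plan(514,-208,100,-129.3)
hk=capture("side")
cv2.imwrite("pics/t5.png",np.hstack([cv2.resize(t[180:290,240:380],None,fx=2.8,fy=2.8,interpolation=cv2.INTER_CUBIC),cv2.resize(hk[180:290,240:380],None,fx=2.8,fy=2.8,interpolation=cv2.INTER_CUBIC)]))
```

```text
top [298, 222, 32, 24, 310] [314.3 232.2] [ 506.2 -215.3    8. ] slot [-68.9  -0.5]
minrect (513.3102416992188, -211.05191040039062) 75.5191421508789 47.4130744934082 48.747379302978516
poly [[526.0, -172.0], [472.0, -222.0], [507.0, -255.0], [534.0, -217.0]] [[np.float64(-115.0), np.float64(-12.9)], [np.float64(-41.8), np.float64(-22.7)], [np.float64(-38.9), np.float64(24.7)], [np.float64(-84.9), np.float64(22.1)]]
dark [13 26 17  9 74] [306.35135135 220.71621622] [ 534.  -194.2   28. ]
dark [24 35  9  9 49] [312.75510204 229.18367347] [ 511.5 -211.    28. ]
at [578.8 -79.6 144.8] rpy [-1.7994e+02  6.0000e-02 -1.2973e+02] F [-0.3 -0.  -0.1] grip 0.502 0.0 t 18.175
tool dx,dy,dz,units (no-turn frame) [ 1.4015e+02 -3.2260e+01  4.4810e+01 -5.0000e-02]
```

View pics/t5.png

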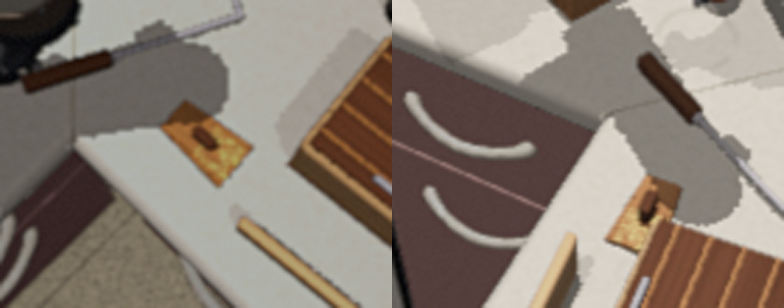

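The hook lies flat and clear. In the left crop the lid's corners are (183,99), (161,126), (254,148) and (218,187), and the knob is at (205,138).

Run:
```python
from h import *
f=lambda u,v:(240+u/2.8,180+v/2.8)
P=[ray("top",f(*p),8)[:2] for p in[(183,99),(161,126),(254,148),(218,187)]]
for p in P:print(np.round(p,1))
n=(P[0]+P[1])/2;w=(P[2]+P[3])/2;e=n-w;print("len",np.linalg.norm(e),"w",np.linalg.norm(P[0]-P[1]),np.linalg.norm(P[2]-P[3]),"mid",(n+w)/2,"yaw",np.degrees(np.arctan2(e[1],e[0])))
X,er=tri(f(205,138),f(649-392,203));print("knob",X,er)
# knob direction from dark pixels by PCA
t=capture("top");g=t[190:262,285:345];hsv=cv2.cvtColor(g,cv2.COLOR_BGR2HSV)
m=((g.max(2)<115)&(hsv[...,1]>110)).astype(np.uint8);_,l,st,ce=cv2.connectedComponentsWithStats(m)
i=np.argmin(np.abs(st[:,4]-49));ys,xs=np.nonzero(l==i)
W=np.array([ray("top",(x+285,y+190),28)[:2] for x,y in zip(xs,ys)]);d=np.linalg.svd(W-W.mean(0))[2][0];print("knob dir",np.degrees(np.arctan2(d[1],d[0])),W.mean(0))
plan(*X[:2],100,-129.3)
```

```text
[ 551.9 -191.5]
[ 525.8 -170.4]
[ 504.4 -259.1]
[ 467.1 -224.6]
len 80.75203641536066 w 33.52743107619765 50.798141819240264 mid [ 512.31770658 -211.38607833] yaw 48.89425784473483
knob [ 513.1336021  -212.40224449   23.47018291] 2.539003256208583
knob dir -133.51741206330993 [ 511.64046158 -210.98120931]
at [578.8 -79.6 144.5] rpy [-1.7995e+02  4.0000e-02 -1.2918e+02] F [-1.1 -0.3 -0.7] grip 0.5 0.0 t 18.275
tool dx,dy,dz,units (no-turn frame) [ 1.4441e+02 -3.3030e+01  4.4540e+01  1.0000e-02]
```

Call:
arm_command:
  deltas:
    - [[18,-4,0,0.1,0],[36,-8,0,0,0],[36,-8,0,0,0],[36,-8,0,0,0],[18,-4.4,0,0,0],[0,0,30,0,0],[0,0,35,0,0],[0,0,35,0,0],[0,0,20,0,0],[0,0,9.5,0,0],[0,0,0,0,0]]

```text
t: 19.65
ee_pos: [510.8, -210.8, 13.9]
ee_rot: [3.141, -0.0, -2.27]
wrist_force: [0.7, 0.1, -0.5]
grip_width: 0.499
grasp_force: 0.0
```

Run:
```python
from h import *
plan(512.4,-211.5,15,-130)
```

```text
at [ 510.8 -210.8   13.9] rpy [ 1.7997e+02 -3.0000e-02 -1.3009e+02] F [ 0.7  0.1 -0.5] grip 0.499 0.0 t 19.65
tool dx,dy,dz,units (no-turn frame) [-0.51 -1.66 -1.08 -0.01]
```

Call:
arm_command:
  deltas:
    - [[-0.5,-1,-1,0,-0.4],[0,0,0,0,-0.8],[0,0,0,0,-1],[0,0,0,0,-1],[0,0,0,0,-1],[0,0,0,0,-1],[0,0,-10,0,-1],[0,0,-30,0,-1],[0,0,-40,0,-1],[0,0,-40,0,-1],[0,0,-10,0,-1],[0,0,0,0,-1]]

```text
t: 21.15
ee_pos: [511.6, -210.7, 145.1]
ee_rot: [3.141, 0.001, -2.271]
wrist_force: [-0.8, -0.3, -1.6]
grip_width: 0.119
grasp_force: 59.6
```

Run:
```python
from h import *
plan(512.4,-211.5,145,-130)
# lid in hand from the top & side at height of top face
s,_=lid("side",139,(200,150,400,300))
t,_=lid("top",139,(250,150,380,330))
```

```text
at [ 511.6 -210.7  145.1] rpy [ 1.7999e+02  4.0000e-02 -1.3013e+02] F [-0.8 -0.3 -1.6] grip 0.119 59.6 t 21.15
tool dx,dy,dz,units (no-turn frame) [ 0.05 -1.12  0.14 -0.02]
side [289, 150, 24, 10, 41] [300.7 154.2] [507.5  35.1 139. ] slot [-263.5 -158.1]
side [289, 153, 27, 21, 145] [303.  163.8] [503.6  -0.  139. ] slot [-233.9 -138.9]
side [316, 227, 22, 14, 136] [327.5 233.8] [ 494.3 -230.7  139. ] slot [-49.5   0. ]
side [329, 266, 26, 34, 300] [341.7 283.9] [ 481.9 -367.   139. ] slot [63.9 76.6]
side [325, 269, 15, 31, 85] [332.1 283.2] [ 462.5 -359.   139. ] slot [70.  56.6]
side [344, 268, 17, 32, 161] [352. 286.] [ 501.4 -378.6  139. ] slot [60.5 99.1]
side [352, 269, 16, 31, 149] [359.9 284.3] [ 519.1 -379.9  139. ] slot [ 50.3 113.6]
side [366, 273, 13, 27, 85] [372.3 286.3] [ 543.2 -392.5  139. ] slot [ 44.8 140.3]
```

Run:
```python
from h import *
for cam,box in(("top",(168,183,228,243)),("side",(285,142,335,195))):
    im=cv2.imread(f"pics/{cam}0.png");hsv=cv2.cvtColor(im,cv2.COLOR_BGR2HSV)
    x0,y0,x1,y1=box
    for v in(95,110,125):
        m=cv2.inRange(hsv,(5,90,v),(22,255,255));k=np.zeros_like(m);k[y0:y1,x0:x1]=m[y0:y1,x0:x1]
        k=cv2.morphologyEx(k,cv2.MORPH_CLOSE,np.ones((3,3)))
        n,lab,st,ce=cv2.connectedComponentsWithStats(k);i=1+np.argmax(st[1:,4]);ys,xs=np.nonzero(lab==i)
        W=np.array([ray(cam,(x,y),59)[:2] for x,y in zip(xs,ys)],np.float32)
        print(cam,v,len(xs),[np.round(q,1) for q in cv2.minAreaRect(W)])
# rails' inner top edges, hand-read in c3 crop (left)
o=lambda p:(168+p[0]/6,183+p[1]/6)
for n,p in[("Lrail stop",(100,103)),("Lrail open",(132,318)),("Rrail stop",(190,66)),("Rrail open",(274,276))]:print(n,np.round(ray("top",o(p),59)[:2],1))
```

```text
top 95 1127 [array([547.2,  89.8]), array([105.9,  82.6]), np.float64(18.7)]
top 110 1099 [array([547.2,  89.9]), array([105.9,  82.3]), np.float64(18.8)]Traceback (most recent call last):
  File "<stdin>", line 9, in <module>
  File "h.py", line 4, in ray
    m=camera_model(cam);K=np.array(m["camera_matrix"]);R=np.array(m["R"]);t=np.array(m["t"])
ValueError: time passes only in moves, steps and waits
```

```bash
python3 - <<'E'
import re
s=open("h.py").read()
s=s.replace("from bench import *","from bench import *\nimport bench,functools\ncamera_model=functools.lru_cache(None)(bench.camera_model)",1)
open("h.py","w").write(s)
E
python3 - <<'E'
from h import *
for cam,box in(("top",(168,183,228,243)),("side",(285,142,335,195))):
    im=cv2.imread(f"pics/{cam}0.png");hsv=cv2.cvtColor(im,cv2.COLOR_BGR2HSV)
    x0,y0,x1,y1=box
    for v in(110,130):
        m=cv2.inRange(hsv,(5,90,v),(22,255,255));k=np.zeros_like(m);k[y0:y1,x0:x1]=m[y0:y1,x0:x1]
        k=cv2.morphologyEx(k,cv2.MORPH_CLOSE,np.ones((3,3)))
        n,lab,st,ce=cv2.connectedComponentsWithStats(k);i=1+np.argmax(st[1:,4]);ys,xs=np.nonzero(lab==i)
        W=np.array([ray(cam,(x,y),59)[:2] for x,y in zip(xs,ys)],np.float32)
        r=cv2.minAreaRect(W);print(cam,v,len(xs),[np.round(q,1) for q in r],np.round(cv2.boxPoints(r),1).tolist())
o=lambda p:(168+p[0]/6,183+p[1]/6)
Q=[]
for n,p in[("Lrail stop",(100,103)),("Lrail open",(132,318)),("Rrail stop",(190,66)),("Rrail open",(274,276))]:
    Q.append(ray("top",o(p),59)[:2]);print(n,np.round(Q[-1],1))
q=lambda u,v:(280+(u-360)/6,140+v/6)
for n,p in[("stop L",(580,30)),("stop R",(678,122)),("open L",(408,118)),("open R",(498,218))]:print("side",n,np.round(ray("side",q(*p),59)[:2],1))
E
```

```text
top 110 1099 [array([547.2,  89.9]), array([105.9,  82.3]), np.float64(18.8)] [[483.79998779296875, 111.80000305175781], [510.29998779296875, 33.900001525878906], [610.5, 68.0], [584.0999755859375, 145.89999389648438]]
top 130 1037 [array([547.8,  90.4]), array([104.3,  81.7]), np.float64(18.8)] [[485.29998779296875, 112.30000305175781], [511.6000061035156, 35.0], [610.2999877929688, 68.5], [584.0999755859375, 145.89999389648438]]
side 110 569 [array([545.2,  82.5]), array([109.9,  84.6]), np.float64(18.8)] [[479.6000061035156, 104.9000015258789], [506.79998779296875, 24.799999237060547], [610.7999877929688, 60.099998474121094], [583.5999755859375, 140.1999969482422]]
side 130 430 [array([546.4,  82.4]), array([108.3,  83.2]), np.float64(16.8)] [[482.6000061035156, 106.5999984741211], [506.6000061035156, 26.899999618530273], [610.2999877929688, 58.099998474121094], [586.2999877929688, 137.8000030517578]]
Lrail stop [582.8 117.8]
Lrail open [490.1 101.1]
Rrail stop [599.   79.9]
Rrail open [507.9  41.7]
side stop L [583.2 134. ]
side stop R [609.   61.6]
side open L [487.6 102. ]
side open R [510.2  28.5]
```

Call:
arm_command:
  deltas:
    - [[-10,11,0,0,-1],[-20,22,0,0,-1],[-24,26.4,0,0,-1],[-24,26.4,0,0,-1],[-24,26.4,0,0,-1],[-24,26.4,0,0,-1],[-24,26.4,0,0,-1],[-20,22,0,0,-1],[-15.6,16.8,0,0,-1],[0,0,10,0.98,-1],[0,0,10,0.98,-1],[0,0,15,0.98,-1],[0,0,15,0.98,-1],[0,0,7,0,-1],[0,0,0,0,-1]]

```text
t: 23.12
ee_pos: [475.0, 62.4, 87.4]
ee_rot: [-3.141, -0.002, -2.816]
wrist_force: [0.1, 0.8, -1.5]
grip_width: 0.12
grasp_force: 59.6
```

Run:
```python
from h import *
plan(475.2,62.5,66,-161.5)
t=capture("top");s=capture("side")
cv2.imwrite("pics/t6t.png",t);cv2.imwrite("pics/t6s.png",s)
```

```text
at [475.   62.4  87.4] rpy [-1.7998e+02 -1.1000e-01 -1.6134e+02] F [ 0.1  0.8 -1.5] grip 0.12 59.6 t 23.125
tool dx,dy,dz,units (no-turn frame) [-2.000e-01  9.000e-02  2.143e+01  2.000e-02]
```

Call:
arm_command:
  deltas:
    - [[0,0,12,0,-1],[0,0,9,0,-1],[0,0,1.5,0,-1],[0,0,0,0,-1],[-6,0,0,0,-1],[-7,0,0,0,-1],[-7,0,0,0,-1],[0,0,0,0,-1]]

```text
t: 24.22
ee_pos: [495.4, 69.1, 65.5]
ee_rot: [3.141, 0.001, -2.818]
wrist_force: [0.1, 1.1, -1.4]
grip_width: 0.122
grasp_force: 59.5
```

Run:
```python
from h import *
plan(475.2,62.5,64.5,-161.5)
t=capture("top");s=capture("side")
a=cv2.resize(t[180:250,165:235],None,fx=5.6,fy=5.6,interpolation=cv2.INTER_CUBIC)
b=cv2.resize(s[135:205,265:335],None,fx=5.6,fy=5.6,interpolation=cv2.INTER_CUBIC)
cv2.imwrite("pics/t7.png",np.hstack([a,b]))
```

```text
at [495.4  69.1  65.5] rpy [ 1.7999e+02  4.0000e-02 -1.6147e+02] F [ 0.1  1.1 -1.4] grip 0.122 59.5 t 24.225
tool dx,dy,dz,units (no-turn frame) [21.2   0.2   1.04  0.  ]
```

View pics/t7.png

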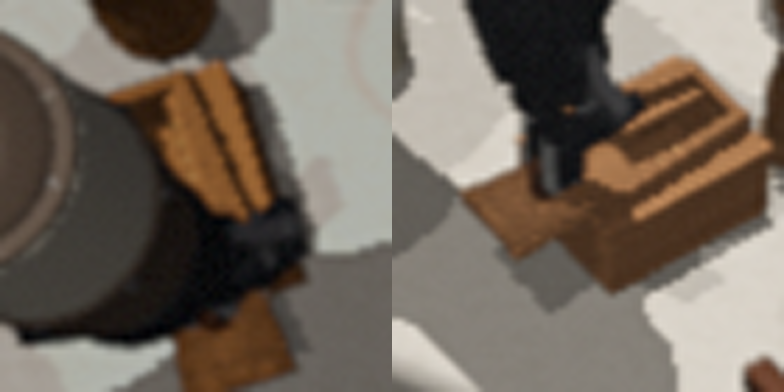

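The lid's narrow end is between the rails. Its tail corners are about (178,345)/(296,372) in the top crop and (465,195)/(513,257) in the side crop. The box's open right corner is at (302,283) and (612,290 at its base).

Run:
```python
from h import *
T=lambda u,v:(165+u/5.6,180+v/5.6); S=lambda u,v:(265+(u-392)/5.6,135+v/5.6)
C=np.array([546.3,86.3]);a=np.radians(18.5);bx=np.array([np.cos(a),np.sin(a)]);by=np.array([-bx[1],bx[0]])
B=lambda X:np.round([(X[:2]-C)@bx,(X[:2]-C)@by],1)
print("T lid RR exp(-95,-28)",B(ray("top",T(298,370),57)))
print("T box stop R exp(52,-42)",B(ray("top",T(224,62),59)))
print("S lid RL exp(-95,28)",B(ray("side",S(465,195),57)))
print("S lid RR exp(-95,-28)",B(ray("side",S(515,250),57)))
print("S box stop R exp(52,-42)",B(ray("side",S(774,143),59)))
print("S box stop L exp(52,42)",B(ray("side",S(688,56),59)))
print("S box open R exp(-52,-42)",B(ray("side",S(610,232),59)))
print("S rail R inner open",B(ray("side",S(632,212),59)),"stop",B(ray("side",S(748,128),59)))
print("T rail R inner stop",B(ray("top",T(180,75),59)),"open",B(ray("top",T(250,215),59)))
```

```text
T lid RR exp(-95,-28) [-95.7 -27.9]
T box stop R exp(52,-42) [ 50.9 -38. ]
S lid RL exp(-95,28) [-94.2  19. ]
S lid RR exp(-95,-28) [-94.4 -26. ]
S box stop R exp(52,-42) [ 51.7 -44.3]
S box stop L exp(52,42) [52.9 31.5]
S box open R exp(-52,-42) [-50.7 -45.1]
S rail R inner open [-34.2 -40.6] stop [ 47.2 -28.1]
T rail R inner stop [ 51.5 -17.1] open [-21.1 -28.5]
```

Call:
arm_command:
  deltas:
    - [[0,0,1,0,-1],[-3,0,0,0,-1],[-3,0,0,0,-1],[-3,0,0,0,-1],[-3,0,0,0,-1],[0,0,0,0,-1]]

```text
t: 25.08
ee_pos: [504.6, 72.8, 64.6]
ee_rot: [3.141, -0.003, -2.818]
wrist_force: [-5.9, 4.8, 4.7]
grip_width: 0.121
grasp_force: 60.3
```

Side contact shows the way lies further to +y, as the top view suggested. Backing off and shifting.

Call:
arm_command:
  deltas:
    - [[4,0,-0.5,0,-1],[4,0,0,0,-1],[0,2,0,0,-1],[0,2,0,0,-1],[0,0,0,0,-1],[0,0,0,0,-1]]

```text
t: 25.82
ee_pos: [497.2, 73.5, 65.1]
ee_rot: [-3.141, -0.0, -2.818]
wrist_force: [0.0, -1.3, -1.1]
grip_width: 0.123
grasp_force: 59.6
```

Call:
arm_command:
  deltas:
    - [[-3,0,0,0,-1],[-3,0,0,0,-1],[-3,0,0,0,-1],[-3,0,0,0,-1],[0,0,0,0,-1],[0,0,0,0,-1]]

```text
t: 26.58
ee_pos: [508.4, 77.5, 65.1]
ee_rot: [3.142, -0.0, -2.818]
wrist_force: [-0.2, 1.1, -1.6]
grip_width: 0.121
grasp_force: 59.6
```

Call:
arm_command:
  deltas:
    - [[-2.5,0,0,0,-1],[-2.5,0,0,0,-1],[-2.5,0,0,0,-1],[-2.5,0,0,0,-1],[0,0,0,0,-1]]

```text
t: 27.2
ee_pos: [518.2, 80.8, 65.1]
ee_rot: [-3.142, 0.0, -2.818]
wrist_force: [0.3, 0.3, -1.1]
grip_width: 0.119
grasp_force: 59.6
```

Call:
arm_command:
  deltas:
    - [[-2,0,0,0,-1],[-2,0,0,0,-1],[-2,0,0,0,-1],[0,0,0,0,-1]]

```text
t: 27.7
ee_pos: [523.9, 82.7, 65.1]
ee_rot: [3.142, 0.0, -2.818]
wrist_force: [-1.5, 0.6, -1.6]
grip_width: 0.12
grasp_force: 59.6
```

Call:
arm_command:
  deltas:
    - [[0,0,0.7,0,-1],[0,0,0.7,0,-1],[0,0,0,0,-1]]

```text
t: 28.08
ee_pos: [523.8, 82.6, 64.5]
ee_rot: [-3.141, 0.0, -2.818]
wrist_force: [-2.1, 0.5, 5.1]
grip_width: 0.119
grasp_force: 60.4
```

Call:
arm_command:
  deltas:
    - [[0,0,0,0,-0.4],[0,0,0,0,-0.2],[0,0,0,0,-0.2],[0,0,-15,0,-0.2],[0,0,-25,0,-0.2],[10,0,0,0,-0.5],[14,0,0,0,-1],[10,0,0,0,-1],[0,0,0,0,-1],[0,0,15,0,-1],[0,0,15,0,-1],[0,0,8,0,-1],[0,0,3,0,-1],[0,0,0,0,-1]]

```text
t: 29.82
ee_pos: [491.7, 71.9, 62.7]
ee_rot: [-3.141, 0.0, -2.818]
wrist_force: [0.7, 0.8, 0.4]
grip_width: 0.003
grasp_force: 0.0
```

Run:
```python
from h import *
plan(546.3,89,63,-161.5)
```

```text
at [491.7  71.9  62.7] rpy [-179.99    0.   -161.46] F [0.7 0.8 0.4] grip 0.003 0.0 t 29.825
tool dx,dy,dz,units (no-turn frame) [-57.22  -1.13  -0.26   0.  ]
```

Call:
arm_command:
  deltas:
    - [[-4,0,0,0,-1],[-4,0,0,0,-1],[-3,0,0,0,-1],[-3,0,0,0,-1],[-3,0,0,0,-1],[-3,0,0,0,-1],[-2,0,0,0,-1],[0,0,0,0,-1]]

```text
t: 30.82
ee_pos: [512.6, 78.9, 62.7]
ee_rot: [-3.142, 0.0, -2.818]
wrist_force: [0.8, 0.1, 0.2]
grip_width: -0.001
grasp_force: 0.0
```

Call:
arm_command:
  deltas:
    - [[-2,0,0,0,-1],[-2,0,0,0,-1],[-1.5,0,0,0,-1],[-1.5,0,0,0,-1],[0,0,0,0,-1]]

```text
t: 31.45
ee_pos: [519.3, 81.1, 62.7]
ee_rot: [-3.142, 0.001, -2.818]
wrist_force: [0.8, 0.7, 0.2]
grip_width: 0.002
grasp_force: 0.0
```

Call:
arm_command:
  deltas:
    - [[-1,0,0,0,-1],[-1,0,0,0,-1],[-1,0,0,0,-1],[0,0,0,0,-1]]

```text
t: 31.95
ee_pos: [522.0, 82.0, 62.7]
ee_rot: [-3.142, 0.0, -2.818]
wrist_force: [-0.6, -0.0, -1.2]
grip_width: 0.001
grasp_force: 0.1
```

Call:
arm_command:
  deltas:
    - [[-1,0,0,0,-1],[-1,0,0,0,-1],[-1,0,0,0,-1],[0,0,0,0,-1]]

```text
t: 32.45
ee_pos: [524.9, 83.0, 62.7]
ee_rot: [-3.142, 0.0, -2.818]
wrist_force: [-0.4, 0.3, 0.9]
grip_width: 0.001
grasp_force: 0.1
```

Run:
```python
from h import *
s=capture("side");hsv=cv2.cvtColor(s,cv2.COLOR_BGR2HSV)
cv2.imwrite("pics/t8.png",s)
x0,y0,x1,y1=265,135,335,205
m=((s.max(2)<60)).astype(np.uint8);
sub=s[140:200,270:335]
# coarse text rendering of brightness
for r in sub[::2]: print("".join(" .:-=+*#%@"[min(9,int(v)//22)] for v in r.max(1)))
```

```text
%%%%%%%%%%%%%%%%%%%%#+..   ..  ... .....:::*%%%%%%%%%%%%@@@@@%*+-
%%%%%%%%%%%%%%%%%%%%%#-. . .. ... .. ...::-#%%%%%%%%%%%%%%%%@@@%=
%%%%%%%%%%%%%%%%%%%%%%#-...  .    .   ..:::=#%%%%%%%%%%%%%%%%@@#=
%%%%%%%%%%%%%%%%%%%%%%%%%*-. .  ....  ..:::::=--*#%%%%%%%%%%%%%+:
%%%%%%%%%%%%%%%%%%%%%%%%%%+. .. . .  .:::.:::::.:+*#%%%%%%%%%%*-:
%%%%%%%%%%%%%%%%%%%%%%%@@@%=.. .  ..........:::==-=*##%%%%%%%#=::
=+*#%%%%%%%%%%%%%%%%%@@@@@@%+:.  . .. ... .:=*####+--**#%%%%%*-::
====+%%%%%%%%%%%%%%@@@@@@%#+-::.. ........:=########+-=*##%%%*-::
======+%%%%%%%%%%@@@%#+++===-:-:..  ......:=############*==*#=::-
========+*%%%%%@@@#+=========:--.   ......:=*########*=---=#*=:::
===========+%@@@@*=--:-+++++=--:......:-=####***##*=----=*####+--
=========+++++#@@#====+=====++=-::-----=+##**##*=---=*###%%#*+---
============+****=---=+++=-=+++==-----------------=*#%%%%*=------
============+***+=-----------==+++++===-------=*#%%%#*=-------++=
==========++*****+=-----=++=---========-------+##*+-----------**+
==========+******+=-------=+++=====-----====----------------:-*%%
========+*********+==--------==-------=+++=-
[... 179 characters left out ...]
==-------------------------====+#%%@@@@@
***********+++******+****++=-------------------=+====+#%%%%@@@@@@
++*****************+*******++=-------------=++****%@@@@%@@@@@@@@@
***+++**********++***********++=--------=++***+*#@@@@@@@@@@@@@@@@
%@@@@@#*++****************+****+=---=++**********#@@@@@@@@@@@@@@@
@@@@@@@@#*+*+*********************+***+***+***+****#@@@@@@@@@@@@@
@@@@@@@@@@#**+***********************+*++***********#@@@@@@@@@@@@
@@@@@@@@@@@@@%*+*****************+******++*********+*%@@@@@@@@@@@
@@@@@@@@@@@@@@@#**++*+*****+***********+++**********+*@@@@@@@@@@@
@@@@@@@@@@@@@@@@@@%*++*******+++***++***************+*@@@@@@@@@@@
@@@@@@@@@@@@@@@@@@@@@#*+***++*********+***++++********@@@@@@%%%@@
```

Call:
arm_command:
  deltas:
    - [[-1,0,0,0,-1],[-1,0,0,0,-1],[-1,0,0,0,-1],[0,0,0,0,-1]]

```text
t: 33.0
ee_pos: [525.9, 83.2, 62.3]
ee_rot: [-3.141, -0.004, -2.819]
wrist_force: [-5.5, -0.7, 2.6]
grip_width: -0.0
grasp_force: 2.6
```

Call:
arm_command:
  deltas:
    - [[-1,0,0,0,-1],[-1,0,0,0,-1],[0,0,0,0,-1]]

```text
t: 33.38
ee_pos: [525.9, 83.0, 62.0]
ee_rot: [-3.141, -0.008, -2.819]
wrist_force: [-7.8, -1.4, 4.9]
grip_width: 0.002
grasp_force: 4.2
```

Call:
arm_command:
  deltas:
    - [[-1,0,0,0,-1],[-1,0,0,0,-1],[-1,0,0,0,-1],[0,0,0,0,-1]]

```text
t: 33.88
ee_pos: [526.0, 82.8, 61.4]
ee_rot: [-3.141, -0.015, -2.82]
wrist_force: [-12.9, -2.7, 6.6]
grip_width: 0.0
grasp_force: 6.5
```

Call:
arm_command:
  deltas:
    - [[6,0,0,0,-1],[10,0,0,0,-1],[0,0,-30,0,-1],[0,0,-40,0,-1],[0,0,-40,0,-1],[0,-30,0,0,-1],[0,-40,0,0,-1],[0,-40,0,0,-1],[0,-40,0,0,-1],[0,-40,0,0,-1],[0,-30,0,0,-1],[0,0,0,0,-1]]

```text
t: 35.38
ee_pos: [587.8, -129.9, 172.7]
ee_rot: [-3.141, 0.002, -2.821]
wrist_force: [-0.2, -0.8, 0.2]
grip_width: -0.004
grasp_force: 0.0
```

Run:
```python
from h import *
t=capture("top");s=capture("side");cv2.imwrite("pics/t9t.png",t);cv2.imwrite("pics/t9s.png",s)
C=np.array([546,88.5]);a=np.radians(18.5);bx=np.array([np.cos(a),np.sin(a)]);by=np.array([-bx[1],bx[0]])
B=lambda X:np.round([(X[:2]-C)@bx,(X[:2]-C)@by],1)
for cam,im,b in(("top",t,(165,180,235,250)),("side",s,(280,135,340,200))):
    x0,y0,x1,y1=b;g=im[y0:y1,x0:x1];hsv=cv2.cvtColor(g,cv2.COLOR_BGR2HSV)
    m=((g.max(2)<105)&(hsv[...,1]>90)).astype(np.uint8)
    n,l,st,ce=cv2.connectedComponentsWithStats(m)
    for i in range(1,n):
        if st[i,4]>8:
            p=ce[i]+[x0,y0];print(cam,"dark",st[i],np.round(p,1),"box z78",B(ray(cam,p,76)))
    print(cam)
    step=1
    for r in g[8:62]: print("".join(" .:-=+*#%@"[min(9,int(v)//22)] for v in r[:,2]))
```

```text
top dark [ 22   0  17  11 133] [194.6 184.3] box z78 [ 70.6 -23. ]
top dark [ 22  13  33  46 262] [206.  220.4] box z78 [-27.4 -23.2]
top dark [20 16 11 10 30] [188.8 198.5] box z78 [39.9  1.6]
top dark [18 27  3 21 23] [183.6 216.7] box z78 [-0.7 27.3]
top dark [24 28 11 11 81] [193.8 213. ] box z78 [0.4 0.3]
top dark [30 47 10  5 21] [199.6 229.1] box z78 [-43.5  -1.5]
top
+++++++++=====----::::::::...::...::---------=*#######################
+++++++++=====---:::::-=-:::....:----------==+########################
++++++++======---::::-+*+=--::-==+*+--=--=+*##########################
++++++++=====----::::=*###*+==+*###*++*++*############################
++++++++=====----::::=######*****+******++############################
++++++++=====----::::+####****+++==+****+=+###########################
++++++++====-----::::+##***++++++=-=****+--+*#*#######################
++++++++====-----::::=**+++++==+++--+****=:-===+######################
++++++++====-----::::=++++==--=+*+=:=****+:.:--=*#####################
++++++++====-----::::=+==-::-=+++++--+***+-.:---+#####################
++++++++===-
[... 5963 characters left out ...]
===+#%@@@@@@@@@@@@@@@@@@@@@@@
%%%%%%%%%%%%%%%%%%%%*=-----====++#%@@@@@@@@@@@@@@@@@@@@@@@@@
%%%%%%%%%%%%%%%%%%%%%*=--=====+%@@@@@@@@@@@@@@@@@@@@@@@@@@@@
%%%%%%%%%%%%%%%%%%%%%%#+=+++**%@@@@@@@@@@@@@@@@@@@@@@@@@@@@@
%%%%%%%%%%%%%%%%%%%%@@@#*+**%@@@@@@@@@@@@@@@@@@@@@@@@@@@@@@@
%%%%%%%%%%%%%%%%@@@@@@@@#*%@@@@@@@@@@@@@@@@@@@@@@@@@@@@@@@@@
%%%%%%%%%%@@@@@@@@@@@@@@@@@@@@@@@@@@@@@@@@@@@@@@@@@@@@@@@@@@
%%%%%%%%%%@@@@@@@@@@@@@@@@@@@@@@@@@@@@@@@@@@@@@@@@@@@@@@@@@@
%%%%%%%%%%%@@@@@@@@@@@@@@@@@@@@@@@@@@@@@@@@@@@@@@@@@@@@@@@@@
%%%%%%%%%%%@@@@@@@@@@@@@@@@@@@@@@@@@@@@@@@@@@@@@@@@@%@@@@@@@
%%%%%%%%%@@@@@@@@@@@@@@@@@@@@@@@@@@@@@@@@@@@@@%#####**######
%%%%%%%@@@@@@@@@@@@@@@@@@@@@@@@@@@@@@@@@@@@@%#******++++++++
```

Run:
```python
from h import *
im={c:cv2.imread(f"pics/t9{c[0]}.png") for c in("top","side")}
C=np.array([546,88.5]);a=np.radians(18.5);bx=np.array([np.cos(a),np.sin(a)]);by=np.array([-bx[1],bx[0]])
for cam,off in(("top",(0,2)),("side",(0,-4))):
  for lo,hi in((-62,-30),(24,62)):
    xs=np.arange(lo,hi,2);acc=0
    for y in(-10,-7,-4,4,7,10):
        P=np.array([proj(cam,[*(C+off+x*bx+y*by),57]) for x in xs],np.float32)
        acc=acc+cv2.remap(im[cam],P[:,:1],P[:,1:],cv2.INTER_LINEAR)[:,0,2].astype(float)
    print(cam,[(int(x),int(v/6)) for x,v in zip(xs,acc)])
```

```text
top [(-62, 96), (-60, 67), (-58, 52), (-56, 44), (-54, 51), (-52, 79), (-50, 112), (-48, 131), (-46, 133), (-44, 118), (-42, 89), (-40, 74), (-38, 93), (-36, 131), (-34, 151), (-32, 156)]
top [(24, 134), (26, 136), (28, 136), (30, 135), (32, 135), (34, 135), (36, 136), (38, 136), (40, 134), (42, 120), (44, 90), (46, 68), (48, 78), (50, 103), (52, 113), (54, 118), (56, 125), (58, 133), (60, 129)]
side [(-62, 70), (-60, 69), (-58, 74), (-56, 92), (-54, 121), (-52, 142), (-50, 146), (-48, 141), (-46, 125), (-44, 105), (-42, 89), (-40, 84), (-38, 107), (-36, 150), (-34, 181), (-32, 191)]
side [(24, 164), (26, 167), (28, 167), (30, 166), (32, 166), (34, 167), (36, 166), (38, 166), (40, 163), (42, 151), (44, 127), (46, 106), (48, 109), (50, 132), (52, 151), (54, 168), (56, 188), (58, 206), (60, 214)]
```

```bash
python3 -c "
from bench import *
print(job_done())"
```

```text
the job is handed in; nothing more can be done
None
```

The job is handed in with no verdict returned: I drew the lid out with the hook, laid the hook back flat, and pushed the lid in until it held still at about 13 N; the last camera check puts it at home, and I saw no bystander knocked over.

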